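Power the greenhouse bench drive and hold its run paddle

ROBOT

A 7-joint arm with a two-finger parallel gripper is mounted at the origin on the work surface. World frame = base frame: x ahead of the robot, y to its left, z up, the work surface at z = 0. Lengths are in m, angles in degrees, forces in N, time in s.
With the tool pointing down it reaches from about 0.425 to 0.925 m from the base axis. Payload 6.8 kg.
Tool frame: the origin (TCP) lies between the finger pads; the fingertips stand tcp_to_tips ahead of it and the grasp point (between the pads) is the TCP (tcp_to_tips is the distance from the TCP to the fingertips, in m); z points along the fingers, y is the line along which they close (so a half turn about z gives the same grasp; the last joint's range is limited). The gripper opens to 85 mm and grips with 20 to 120 N. Pads are 22 mm wide; open, the fingers measure 114 mm over their backs; the gripper's body (76 mm by 85 mm) begins 54 mm behind the grasp point. The pads swing forward as they close: fully open they stand 13 mm farther back than shut.
Start: joints at [-72.829, 27.33, 1.283, 89.118, -0.659, 63.558, -4.761], TCP at [0.268, 0.62, 0.25] pointing down, gripper open.
Joint ranges: [-169.35, 169.35], [-19.33, 120.38], [-80.79, 83.38], [13.8, 139.57], [-78.32, 258.32], [9.67, 109.79], [-169.56, 169.56]. Speed limits (degrees/s): [136.94, 136.94, 180, 180, 180, 180, 180].

INTERFACE

Orientations are given as [roll, pitch, yaw] about the fixed x, y, z axes, in that order (R = Rz(yaw) Ry(pitch) Rx(roll)).
In Python, from bench import state, read_camera, sign_off, tcp_to_tips gives the robot as it stands.
- The arm moves only by the shell command python3 -m creep 'ROWS' [FORCE]. ROWS is a JSON list of rows, 1 to 10 of them, each of 5 numbers: dx, dy, dz in m, then a turn about the tool's z in degrees, then the finger opening in m; each row shifts and turns the commanded pose from where the row before left it, along the tool's axes as they then stand; what a row does not reach is not made up. A row lasts 1/12 s, in which the tool goes at most 0.0417 m and 7.16 degrees, less where a joint would pass 70% of its speed; a pose out of reach is approached as far as the arm can. The fingers move at their own pace and stop on an object; FORCE is the grip in N (left out, the last holds). Time passes only in rows, so rows that do not move let the fingers close. It prints the time, the measured TCP pose, the force, the opening and the grip force at its end.
- state(): the state, without advancing time (a new reading comes with each control period).
- read_camera(name): name is "scene" or "top" or "wrist"; returns a dict with "color" (384x512x3 uint8, blue, green, red), "fx", "fy", "cx", "cy" (pixels), "world_to_cam" (4x4, takes a point from world to camera coordinates). Camera axes: x right, y down, z forward; pixel columns grow to the right and rows downward; lengths in m; the calibration is good to about 2 mm. A picture is of the moment at which its call begins. There is no depth.
- sign_off(): hands the job in; it is judged then, once.
The state is a dict: "t": time; "joint_pos": joint angles; "dq": joint speeds; "tau": joint torques, N m; "position": TCP position; "orientation": TCP orientation; "wrist_force": force on the tool from outside, world axes, zero at the start; "torque": the same for the moment, N m; "finger_gap": finger opening in m; "grip_force": force on a finger pad.
Only numpy, scipy, OpenCV 4.12 (cv2) and the standard library are available. Lean on these libraries where they do the work, as an engineer would, in place of code of your own. Each camera call takes 0.05 s, during which the arm holds its last target. There are 200 camera calls.

TASK

Slide the blue battery pack into the metal shoe of the grey bench-drive unit, from its open flared mouth, until it clicks fully home. Then press the unit's yellow spring paddle down with the fingertips to its middle (run) position, where the paddle lies level and its pointer is on the green band, never pushing it on through to the bottom, which trips the drive. Finish while still holding the paddle there, and leave the seedling tray, tube rack and label pot where they are.

Things in the scene. Friction and masses are not known exactly. Their poses are not given: they have to be found in the camera images.
- drive_unit: Grey control unit bolted to the bench, housing 230 x 220 x 60 mm high. Origin on the bench; housing spans x -125 to 105, y -110 to 110 mm in its frame. Its +x points roughly away from the robot, z up. On its top face (deck, z = 60 mm) the steel battery shoe runs along x at y = -45 mm; the yellow paddle is at y = +60 mm.
- green_band (a point): Middle of the green band (20 mm high, centred 107 mm above the bench) on the scale post beside the paddle's free end: post 16 x 5 mm, top 160 mm above the bench, white above the green, red below. The paddle's small black pointer runs along it.
- shoe_landing (a point): Point on the flat open deck, 60 mm above the bench, axes as the drive unit. A battery set down centred here, long side along x, lies clear before the shoe; the flared mouth begins about 43 mm, the straight rails 70 mm further along +x.
- shoe_home (a point): Deck point (60 mm above the bench) under the battery's origin when fully home, 120 mm along the unit's +x from shoe_landing. Rails with inward lips: 63 mm between side walls, 52 mm between lips, lips 11 to 15 mm above deck; entry only along +x. Sprung nubs (black covers outside) resist by 8 to 14 N 38 mm before home, then 5 N, and snap into the foot's notches at home; end stop 1.5 mm beyond.
- battery: Pack of 0.3 to 0.6 kg, 52 mm high, lying left or right of the unit. Origin centre of underside, x along length. Black foot 90 (x) x 60 (y) x 8 mm, tapered corners, a notch midway on each long side; blue case 80 x 44 mm, z 8 to 26 mm; black grip rib 56 (x) x 24 (y) mm, z 26 to 52 mm, to be pinched across y. Fits either way round (half-turn symmetric).
- paddle_joint (a joint): Angle of the yellow paddle in rad: 0 released (free end leans up by 0.25), 0.25 run position (paddle level, pointer mid-green), 0.5 bottom stop; the drive trips above 0.42. A spring returns it to 0: about 3 N at the pad starts it, 6 N at run, 9 N at the bottom.
- run_paddle: Paddle 140 x 45 x 12 mm with a black rubber pad (56 x 43 mm) near its free end. Origin: centre of the pad's top, where to press; x along the paddle to its hinge, z out of the pad. Hinge axis along the unit's y, 110 mm along paddle +x and 10 mm below the origin, 105 mm above the bench. Pad top is 142 mm above the bench released, 115 mm at run.
- seedling_tray: Bystander: loose black plug tray with grass seedlings, 114 x 318 x 45 mm (seedlings to about 110 mm), origin under its centre.
- tube_rack: Bystander: light blue sample tube rack with white caps, 85 x 125 x 53 mm, origin under its centre. Lies on the side of the unit where the battery is not.
- label_pot: Bystander: terracotta pot of white plant labels, 72 mm across, 80 mm high (labels to 130 mm), origin under its centre.
Not all that is in view belongs to the job. Leave any turquoise look-alike of the battery alone.

How it is judged:
By the outcome, as a careful person would: the job done as asked, in the order asked, and still so for the second after the job is handed in, while the arm keeps its last pose, push and grip.
It also fails if it takes over 59 s, if anything falls off the work surface, if the arm or the gripper's body presses on something with over 40 N, if the wrist force passes 120 N, or if a joint passes its speed limit or range.

## Working session

There is one attempt and no reset: what is moved stays moved. The work goes in short steps, Python scripts to look and compute and a shell command to move; the robot and the scene stay as the last step left them, time stands still between calls to the robot, and variables do not carry over. Pictures are saved under pics/ and viewed, at most 10 in all, crops included, and the job is handed in when it is done.

```bash
mkdir -p pics; ls; python3 - <<'E'
from bench import *
import cv2,numpy as np
print(state(),tcp_to_tips)
for n in ("scene","top"):
    c=read_camera(n); np.savez(n+".npz",**c); cv2.imwrite(f"pics/{n}0.png",c["color"])
    print(n,c["fx"],c["cx"],c["cy"],np.round(c["world_to_cam"],3).tolist())
E
```

```text
pics
{'t': 0.0, 'joint_pos': array([-72.82911731,  27.37717933,   1.27847238,  89.17797104,
        -0.65900849,  63.5573827 ,  -4.75954954]), 'dq': array([ 0.05680574, -0.1053466 ,  0.00889142,  0.15385802, -0.06248531,
        0.00413654, -0.04334452]), 'tau': array([-8.49341359e-04, -5.96459413e+01,  1.60752095e+00, -2.81205386e+01,
        1.23738527e-02,  9.10616247e-03,  2.01133821e-05]), 'position': array([0.26746757, 0.61914304, 0.24931148]), 'orientation': array([-1.79895023e+02,  7.07572014e-03,  1.56639704e+02]), 'wrist_force': array([-0.1456514 ,  0.65650348,  0.40612027]), 'torque': array([-0.03425993,  0.01502706, -0.04169163]), 'grip_force': 0.0, 'finger_gap': 0.0851079224509135} 0.019
scene 449.2968863335897 251.30258545432199 189.09504242549735 [[-0.645, 0.764, 0.003, 0.405], [0.432, 0.368, -0.823, -0.161], [-0.63, -0.53, -0.568, 1.861], [0.0, 0.0, 0.0, 1.0]]
top 363.03054897081086 260.4996999856698 192.12766659925748 [[-0.028, -1.0, -0.003, 0.034], [-0.998, 0.028, -0.059, 0.636], [0.059, 0.001, -0.998, 1.149], [0.0, 0.0, 0.0, 1.0]]
```

View pics/top0.png

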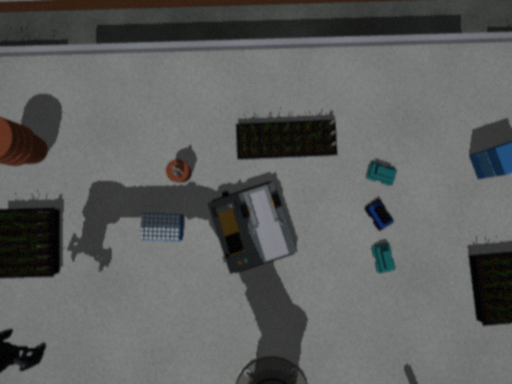

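View pics/scene0.png

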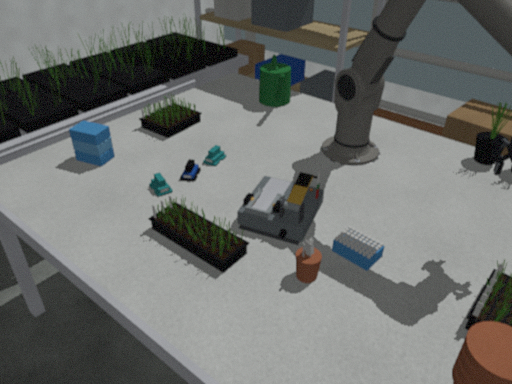

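Top view shows the unit around (253,226), the blue battery at (379,213) between two turquoise decoys, the tray at (287,138), rack (162,226) and pot (178,170). I'll zoom in next.

```bash
cat > h.py <<'E'
import numpy as np,cv2
def ray(c,uv,z):
    W=c["world_to_cam"];R=W[:3,:3];o=-R.T@W[:3,3]
    d=R.T@np.array([(uv[0]-c["cx"])/c["fx"],(uv[1]-c["cy"])/c["fy"],1.])
    return o+d*(z-o[2])/d[2]
def proj(c,p):
    q=c["world_to_cam"]@np.r_[p,1]; return np.array([c["fx"]*q[0]/q[2]+c["cx"],c["fy"]*q[1]/q[2]+c["cy"]])
def two(c1,u1,c2,u2):
    P=[np.array([[c["fx"],0,c["cx"]],[0,c["fy"],c["cy"]],[0,0,1]])@c["world_to_cam"][:3] for c in (c1,c2)]
    X=cv2.triangulatePoints(P[0],P[1],np.float64(u1).reshape(2,1),np.float64(u2).reshape(2,1)).ravel();return X[:3]/X[3]
E
python3 - <<'E'
from h import *
t=np.load("top.npz");s=np.load("scene.npz")
a=cv2.resize(t["color"][165:285,200:320],(600,600),interpolation=cv2.INTER_CUBIC)
b=cv2.resize(t["color"][190:240,355:405],(200,200),interpolation=cv2.INTER_CUBIC)
d=cv2.resize(s["color"][145:200,170:220],(200,220),interpolation=cv2.INTER_CUBIC)
im=np.zeros((600,800,3),np.uint8);im[:,:600]=a;im[:200,600:]=b;im[210:430,600:]=d
im=np.uint8(255*(im/255.)**.6);cv2.imwrite("pics/z1.png",im)
b=cv2.resize(s["color"][160:250,225:335],(792,648)[:2],interpolation=cv2.INTER_CUBIC)[:600]
cv2.imwrite("pics/z2.png",np.uint8(255*(b/255.)**.7))
for n,c in (("top",t),("scene",s)):
    hsv=cv2.cvtColor(c["color"],cv2.COLOR_BGR2HSV)
    for nm,lo,hi in (("blue",(108,130,40),(128,255,255)),("yel",(15,120,70),(32,255,255)),("green",(45,100,40),(75,255,255))):
        m=cv2.inRange(hsv,lo,hi)
        for k in cv2.findContours(m,0,2)[0]:
            if cv2.contourArea(k)>15: print(n,nm,cv2.contourArea(k),cv2.minAreaRect(k))
E
```

```text
top blue 151.5 ((379.58990478515625, 214.44381713867188), (25.545949935913086, 14.521973609924316), 57.9946174621582)
scene blue 62.0 ((191.07691955566406, 170.11538696289062), (11.163125991821289, 14.7601318359375), 29.74488067626953)
scene blue 44.5 ((260.0281066894531, 66.45507049560547), (9.433980941772461, 23.21395492553711), 32.0053825378418)
scene blue 330.0 ((293.6922912597656, 65.0384521484375), (33.559364318847656, 21.63330841064453), 56.3099365234375)
scene yel 225.5 ((297.5029602050781, 193.2929229736328), (14.2307710647583, 21.53846549987793), 22.61986541748047)
scene green 69.0 ((502.78375244140625, 310.2972717285156), (9.704833030700684, 23.673912048339844), 36.02737808227539)
scene green 38.0 ((495.93768310546875, 289.4425048828125), (5.821905136108398, 19.274459838867188), 42.709388732910156)
scene green 44.5 ((221.5, 245.0), (18.0, 5.0), 90.0)
scene green 24.0 ((189.40000915527344, 229.30003356933594), (9.838699340820312, 4.0249223709106445), 63.43495178222656)
scene green 27.0 ((168.058837890625, 218.76470947265625), (12.12678050994873, 7.761139392852783), 14.03624
[... 408 characters left out ...]
)
scene green 57.0 ((175.0, 111.0), (8.0, 16.0), 0.0)
scene green 41.5 ((27.04587173461914, 87.48623657226562), (19.922786712646484, 4.406001091003418), 73.3007583618164)
scene green 23.5 ((18.700000762939453, 85.5999984741211), (14.862704277038574, 4.110960960388184), 71.56504821777344)
scene green 57.5 ((56.866783142089844, 75.93771362304688), (22.352941513061523, 10.176470756530762), 61.927513122558594)
scene green 1153.0 ((275.0, 81.0), (50.0, 30.0), 90.0)
scene green 27.5 ((111.70000457763672, 62.400001525878906), (20.963762283325195, 6.283256530761719), 86.633544921875)
scene green 19.0 ((119.20001983642578, 57.40000534057617), (17.8885440826416, 3.5777084827423096), 63.43495178222656)
```

View pics/z1.png

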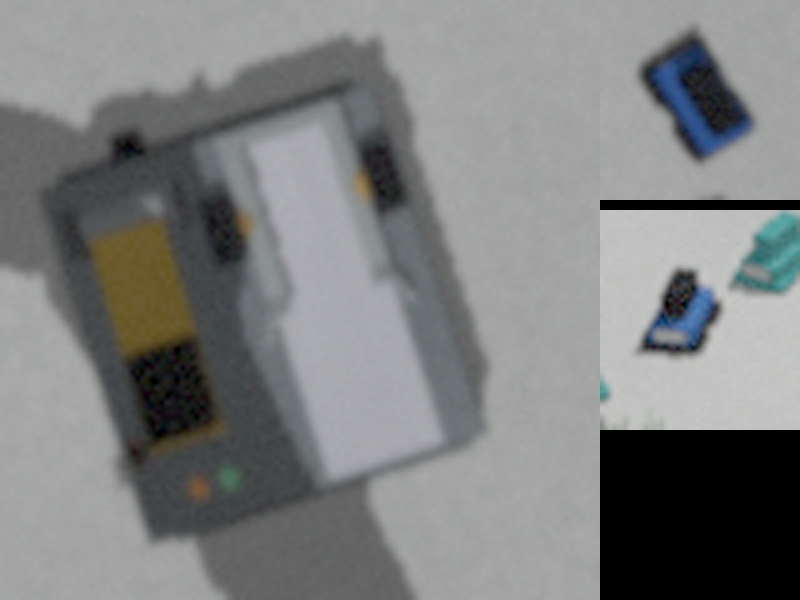

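View pics/z2.png

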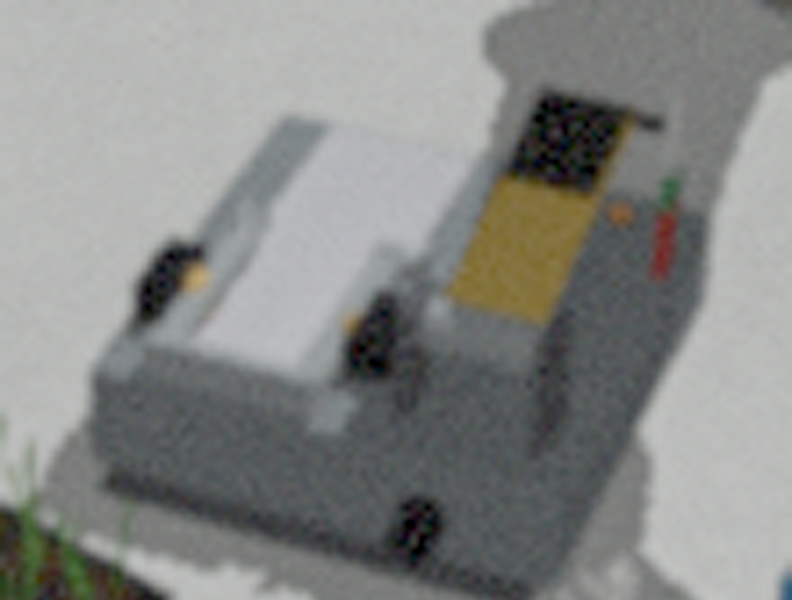

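Zoomed: the mouth faces the robot, nub covers sit at about (222,225) and (380,172) in the crop, and the plate's near edge runs (325,485)-(445,440). The pad is near (175,390), and the scale post stands at the paddle's left with green low in the scene view. The battery rib is at about top pixel (383,214).

```bash
python3 - <<'E'
from h import *
t=dict(np.load("top.npz"));s=dict(np.load("scene.npz"))
T=lambda u,v:(200+u/5-.4,165+v/5-.4)
S=lambda u,v:(225+u*110/792-.43,160+v*90/648-.43)
R=lambda u,v,z:ray(t,T(u,v),z)
c=[R(*p,.06) for p in((45,195),(370,88),(485,430),(150,540))]
print("corners",np.round(c,4)); print("ctr",np.mean(c,0))
for i,j,o in((3,0,0),(2,1,0),(1,0,-90),(2,3,-90)):
    d=c[j]-c[i];print("yaw",np.degrees(np.arctan2(d[1],d[0]))+o,np.linalg.norm(d))
n=(R(222,225,.075)+R(380,172,.075))/2;m=(R(325,485,.06)+R(445,440,.06))/2
d=n-m;print("nub",n,"plate",m,np.degrees(np.arctan2(d[1],d[0])),np.linalg.norm(d))
# pad two-view centre & tip orange buttons
print("pad",two(t,T(172,392),s,S(566,143)),"paddle yellow",two(t,T(143,288),s,S(535,248)))
print("pad ray",R(172,392,.142))
for A,B in(("scene",None),):
    a=ray(s,S(175,285),.075);b=ray(s,S(378,338),.075);print("scene nubs",a,b,(a+b)/2)
print("batt rib", ray(t,(383,214),.045),"blue",ray(t,(379.6,214.4),.02), "scene rib",ray(s,(170+83/4,145+84/4-.4),.045))
th=np.radians(58);a=ray(t,(379,214),.026);b=ray(t,(379+20*np.cos(th),214+20*np.sin(th)),.026);d=a-b;print("byaw",np.degrees(np.arctan2(d[1],d[0])))
E
```

```text
corners [[ 0.6027  0.1777  0.06  ]
 [ 0.6635 -0.0257  0.06  ]
 [ 0.4507 -0.09    0.06  ]
 [ 0.3895  0.1175  0.06  ]]
ctr [0.5266079  0.04485777 0.06      ]
yaw 15.771834747610429 0.22154447777890685
yaw 16.807534491455744 0.22235805500166142
yaw 16.650614730087895 0.21227463223930207
yaw 16.428406487143107 0.21628307308528705
nub [0.59570616 0.01900229 0.075     ] plate [ 0.43259093 -0.02796986  0.06      ] 16.06476823728527 0.17040527669491565
pad [0.48575635 0.09519462 0.13881852] paddle yellow [0.54241186 0.11591384 0.12200305]
pad ray [0.48563161 0.09546407 0.142     ]
scene nubs [ 0.61176515 -0.02429234  0.075     ] [0.58436985 0.06884988 0.075     ] [0.5980675  0.02227877 0.075     ]
batt rib [ 0.55527292 -0.36558879  0.045     ] blue [ 0.55404269 -0.36299829  0.02      ] scene rib [ 0.55814453 -0.35380386  0.045     ]
byaw 29.614167090801175
```

```bash
python3 -m creep '[[-0.033,-0.024,0,0,0.085],[-0.033,-0.024,0,0,0.085],[-0.033,-0.024,0,0,0.085],[-0.033,-0.024,0,0,0.085],[-0.033,-0.024,0,0,0.085],[-0.033,-0.024,0,0,0.085],[-0.033,-0.024,0,0,0.085],[-0.033,-0.024,0,0,0.085],[-0.033,-0.024,0,0,0.085],[-0.033,-0.024,0,0,0.085]]'
python3 -m creep '[[-0.033,-0.024,0,0,0.085],[-0.033,-0.024,0,0,0.085],[-0.018,-0.036,0,0,0.085],[-0.018,-0.036,0,0,0.085],[-0.018,-0.036,0,0,0.085],[-0.018,-0.036,0,0,0.085],[-0.018,-0.036,0,0,0.085],[-0.018,-0.036,0,0,0.085],[-0.018,-0.036,0,0,0.085],[-0.018,-0.036,0,0,0.085]]'
python3 -c "
from bench import *
print(state()['joint_pos'])"
```

```text
t: 0.93
position: [0.4759, 0.2665, 0.2501]
orientation: [-180.0, -0.0, 156.6]
wrist_force: [1.6, 0.2, -0.1]
finger_gap: 0.0853
grip_force: 0.0
t: 1.77
position: [0.5344, -0.1252, 0.2502]
orientation: [180.0, -0.0, 156.6]
wrist_force: [1.2, 0.8, -0.5]
finger_gap: 0.085
grip_force: 0.0
[-10.67622512  15.89321193  21.08394352 107.67973724  -6.70746803
  57.63617013  79.91353197]
```

```bash
python3 -m creep '[[-0.018,-0.036,0,0,0.085],[-0.018,-0.036,0,0,0.085],[-0.018,-0.036,0,0,0.085],[-0.018,-0.036,0,0,0.085],[-0.016,-0.036,0,0,0.085],[0,0,0,7,0.085],[0,0,0,7,0.085],[0,0,0,7,0.085],[0,0,0,7,0.085],[0,0,0,7,0.085]]'
python3 -m creep '[[0,0,0,7,0.085],[0,0,0,7,0.085],[0,0,0,7,0.085],[0,0,0,7,0.085],[0,0,0,7,0.085],[0,0,0,7,0.085],[0,0,0,7,0.085],[0,0,0,7,0.085],[0,0,0,7,0.085],[0,0,0,7,0.085]]'
python3 -m creep '[[0,0,0,7,0.085],[0,0,0,7,0.085],[0,0,0,7,0.085],[0,0,0,0,0.085],[0,0,0,0,0.085]]'
python3 - <<'E'
from bench import *
from h import *
c=read_camera("wrist");np.savez("w1.npz",**c);cv2.imwrite("pics/w1.png",c["color"])
p=state();print(p["position"],p["orientation"],p["joint_pos"],proj(c,p["position"]))
E
```

```text
t: 2.6
position: [0.5441, -0.3233, 0.2498]
orientation: [-180.0, -0.1, 121.3]
wrist_force: [0.3, 0.2, 0.1]
finger_gap: 0.085
grip_force: 0.0
t: 3.43
position: [0.5442, -0.3231, 0.2499]
orientation: [-180.0, 0.0, 51.3]
wrist_force: [-0.0, 0.0, 0.2]
finger_gap: 0.0848
grip_force: 0.0
t: 3.85
position: [0.5443, -0.3231, 0.2498]
orientation: [-180.0, 0.1, 30.9]
wrist_force: [0.1, 0.7, 0.1]
finger_gap: 0.0846
grip_force: 0.0
[ 0.54430011 -0.3231753   0.24997378] [-1.79975571e+02  2.98325842e-02  3.08606860e+01] [-12.41135898  32.80172001  55.10467783  97.71779158 -29.28565188
  65.19451843  -7.97927741] [248.6678957  274.37113785]
```

View pics/w1.png

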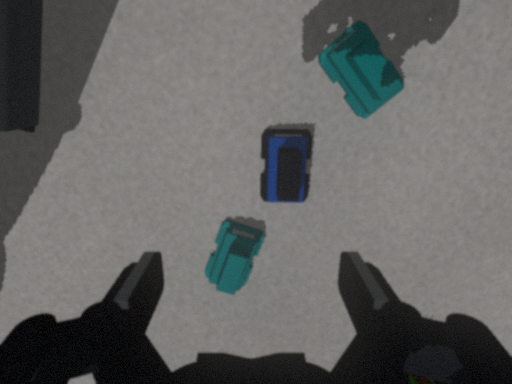

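Wrist view: battery at about (287,165), nearly aligned with the tool. Turquoise decoys are at (236,257) and (361,70).

```bash
python3 - <<'E'
from h import *
c=dict(np.load("w1.npz"));im=c["color"]
hsv=cv2.cvtColor(im,cv2.COLOR_BGR2HSV)
roi=np.zeros(im.shape[:2],np.uint8);roi[115:212,250:322]=255
bl=cv2.inRange(hsv,(105,120,45),(130,255,255))&roi
k=max(cv2.findContours(bl,0,2)[0],key=cv2.contourArea);h=cv2.convexHull(k);r=cv2.minAreaRect(h);print("blue",r)
pts=cv2.boxPoints(r);w=np.array([ray(c,p,.026) for p in pts]);print(w.round(4),w.mean(0))
for i in range(4):
    d=w[(i+1)%4]-w[i];print(np.linalg.norm(d),np.degrees(np.arctan2(d[1],d[0])))
dk=cv2.inRange(hsv,(0,0,0),(180,255,48))&roi
rib=dk.copy();x,y,ww,hh=cv2.boundingRect(k);rib[:142]=0;rib[:,:273]=0;rib[:,305:]=0;rib[200:]=0
k2=max(cv2.findContours(rib,0,2)[0],key=cv2.contourArea);r=cv2.minAreaRect(k2);print("rib",r);w=np.array([ray(c,p,.052) for p in cv2.boxPoints(r)]);print(w.round(4),w.mean(0))
for i in range(2):
    d=w[(i+1)%4]-w[i];print(np.linalg.norm(d),np.degrees(np.arctan2(d[1],d[0])))
print(np.round(c["world_to_cam"],3),c["fx"])
b=cv2.resize(im[110:300,190:340],(600,600*190//150)[:2],interpolation=cv2.INTER_CUBIC)[:600];cv2.imwrite("pics/w1z.png",np.uint8(255*(b/255.)**.5))
tq=cv2.inRange(hsv,(80,80,30),(98,255,255))
for k in cv2.findContours(tq,0,2)[0]:
    if cv2.contourArea(k)>100: print("turq",[ray(c,p,.04)[:2].round(3).tolist() for p in cv2.boxPoints(cv2.minAreaRect(k))])
E
```

```text
blue ((286.2192077636719, 168.58218383789062), (38.23304748535156, 64.14120483398438), 2.12109637260437)
[[ 0.5128 -0.3644  0.026 ]
 [ 0.5792 -0.3264  0.026 ]
 [ 0.5997 -0.3639  0.026 ]
 [ 0.5347 -0.4046  0.026 ]] [ 0.5565989  -0.36485858  0.026     ]
0.07643878392703603 29.7791432672038
0.042736111810990546 -61.2750922958352
0.07667931441268853 -147.91993723018393
0.04581754916731067 118.57229823631265
rib ((289.03570556640625, 173.5012664794922), (23.09242057800293, 51.5385627746582), 2.045408248901367)
[[ 0.5277 -0.3676  0.052 ]
 [ 0.5772 -0.3385  0.052 ]
 [ 0.5888 -0.3596  0.052 ]
 [ 0.5399 -0.39    0.052 ]] [ 0.55840957 -0.36393156  0.052     ]
0.057433921132674794 30.488079707090648
0.024163395196735132 -61.22388325836159
[[ 0.513 -0.859  0.    -0.557]
 [-0.812 -0.485  0.326  0.243]
 [-0.28  -0.167 -0.945  0.478]
 [ 0.     0.     0.     1.   ]] 310.18238241790897
turq [[0.378, -0.349], [0.473, -0.33], [0.481, -0.382], [0.386, -0.406]]
turq [[0.671, -0.319], [0.721, -0.341], [0.699, -0.421], [0.644, -0.4]]
```

View pics/w1z.png

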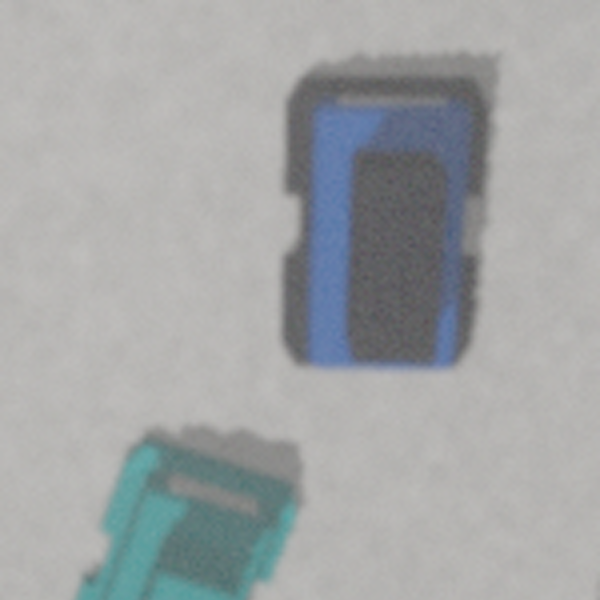

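```bash
python3 -m creep '[[-0.005,0.021,0,0.7,0.085],[-0.005,0.021,0,0,0.085],[0,0,0.04,0,0.085],[0,0,0.04,0,0.085],[0,0,0.04,0,0.085],[0,0,0.04,0,0.085],[0,0,0.025,0,0.085],[0,0,0.016,0,0.085],[0,0,0,0,0.085],[0,0,0,0,0.085]]' 60
python3 -m creep '[[0,0,0,0,0.02],[0,0,0,0,0.02],[0,0,0,0,0.02],[0,0,0,0,0.02],[0,0,0,0,0.02],[0,0,0,0,0.02],[0,0,0,0,0.02],[0,0,0,0,0.02]]' 60
```

```text
t: 4.73
position: [0.557, -0.3651, 0.0497]
orientation: [180.0, 0.0, 30.0]
wrist_force: [-0.5, 0.5, 0.6]
finger_gap: 0.085
grip_force: 0.0
t: 5.4
position: [0.5574, -0.3648, 0.0502]
orientation: [180.0, -0.1, 29.9]
wrist_force: [-0.8, 1.6, 5.2]
finger_gap: 0.0231
grip_force: 60.5
```

```bash
python3 -m creep '[[0,0,-0.02,0,0.02],[0,0,-0.037,0,0.02],[0,0,-0.037,0,0.02],[0,0,-0.036,0,0.02],[0.012,-0.038,0,0,0.02],[0.012,-0.038,0,0,0.02],[0.012,-0.038,0,0,0.02],[0.012,-0.038,0,0,0.02],[0.012,-0.038,0,0,0.02],[0.012,-0.038,0,0,0.02]]'
python3 -m creep '[[0.012,-0.038,0,0,0.02],[0.012,-0.038,0,0,0.02],[0.012,-0.038,0,0,0.02],[0,0,0,6.8,0.02],[0,0,0,6.8,0.02],[0,0,0.03,0,0.02],[0,0,0,0,0.02],[0,0,0,0,0.02],[0,0,0,0,0.02]]'
python3 - <<'E'
from bench import *
from h import *
c=read_camera("wrist");np.savez("w2.npz",**c);t=read_camera("top");np.savez("t2.npz",**t)
p=state();print(p["position"],p["orientation"],p["joint_pos"],p["grip_force"],p["finger_gap"],p["wrist_force"])
im=cv2.resize(c["color"],(768,576),interpolation=cv2.INTER_CUBIC);cv2.imwrite("pics/w2.png",np.uint8(255*(im/255.)**.6))
E
```

```text
t: 6.23
position: [0.504, -0.1291, 0.1786]
orientation: [-179.9, 0.1, 29.9]
wrist_force: [1.6, 1.0, -4.5]
finger_gap: 0.023
grip_force: 60.6
t: 6.98
position: [0.4796, -0.015, 0.1497]
orientation: [180.0, 0.0, 16.3]
wrist_force: [-0.2, 0.1, -4.4]
finger_gap: 0.0226
grip_force: 61.2
[ 0.48028549 -0.01492866  0.15012063] [ 1.79999643e+02 -6.89343260e-02  1.62956206e+01] [-53.17666403  28.70475604  61.66054561 123.26846312 -34.86487568
  47.74809706 -43.39747744] 61.235060691833496 0.02239022362627059 [ 0.24734903 -0.05727894 -4.1025519 ]
```

View pics/w2.png

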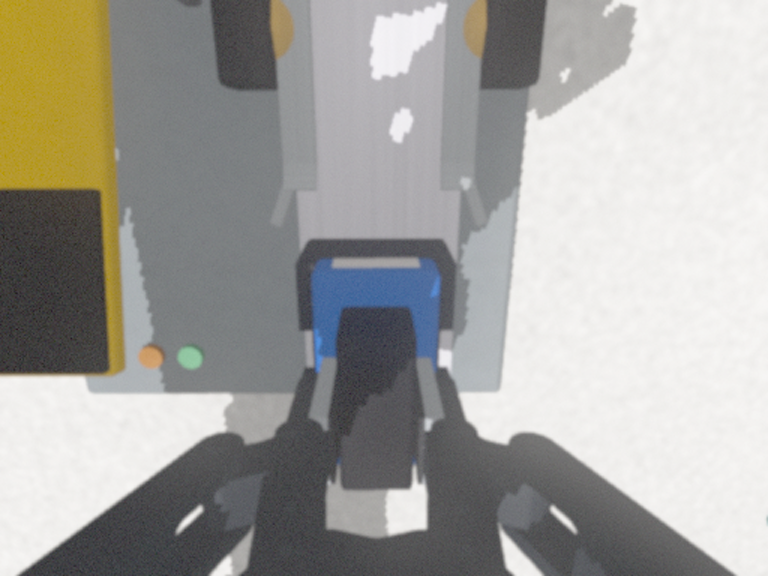

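Held battery (foot edges at 297 and 455) faces the mouth. The lip edges are at 312-317 and 442-446, and the nubs are at the top.

```bash
python3 - <<'E'
from h import *
c=dict(np.load("w2.npz"))
P=lambda u,v,z:ray(c,(u*2/3-.17,v*2/3-.17),z)[:2]
yaw=np.radians(16.3);X=np.array([np.cos(yaw),np.sin(yaw)]);Y=np.array([np.sin(yaw),-np.cos(yaw)]);o=np.array([.4803,-.0149])
f=lambda u,v,z:np.round([(P(u,v,z)-o)@X,(P(u,v,z)-o)@Y],4)
print("lipL",f(312,10,.075),f(316,188,.075),"lipR",f(446,10,.075),f(442,188,.075))
print("outerL",f(272,222,.075),"outerR",f(487,222,.075))
print("plate L",f(298,235,.06),"R",f(459,235,.06), "housing right edge",f(527,110,.06),f(500,385,.06),"front",f(92,388,.06))
print("nub cover end",f(245,88,.08),f(510,88,.08))
print("foot",f(297,300,.108),f(455,300,.108),"front",f(378,240,.108),"notch",f(297,331,.108),f(455,331,.108))
print("case",f(313,300,.126),f(439,300,.126),"pad corner",f(103,372,.142),f(100,190,.142))
print("nubs orange",f(285,25,.072),f(474,25,.072))
E
```

```text
lipL [ 0.1239 -0.023 ] [ 0.0583 -0.0242] lipR [0.1238 0.0271] [0.0583 0.0286]
outerL [ 0.0439 -0.0437] outerR [0.0439 0.0486]
plate L [ 0.0348 -0.0354] R [0.0348 0.0396] housing right edge [0.0893 0.0656] [-0.045   0.0656] front [-0.0467 -0.1476]
nub cover end [ 0.0966 -0.0492] [0.0966 0.0522]
foot [ 0.0206 -0.029 ] [0.0206 0.0308] front [0.0438 0.0016] notch [ 0.0078 -0.0297] [0.0077 0.0315]
case [ 0.0274 -0.0204] [0.0274 0.0221] pad corner [ 0.0091 -0.0858] [ 0.0661 -0.0757]
nubs orange [ 0.1194 -0.0339] [0.1194 0.0384]
```

```bash
python3 -m creep '[[0,0.0012,0.01,0,0.02],[0,0,0.015,0,0.02],[0,0,0.01,0,0.02],[0,0,0.003,0,0.02],[0,0,0,0,0.02],[0,0,0,0,0.02]]' 80
python3 -m creep '[[0,0,0.001,0,0.02],[0,0,0,0,0.02],[0,0,0,0,0.02]]'
```

```text
t: 7.58
position: [0.4803, -0.0159, 0.1113]
orientation: [180.0, 0.0, 16.3]
wrist_force: [-0.1, 0.6, -4.2]
finger_gap: 0.0225
grip_force: 79.2
t: 7.83
position: [0.4803, -0.0156, 0.1104]
orientation: [180.0, -0.0, 16.3]
wrist_force: [0.3, 0.6, -4.5]
finger_gap: 0.0221
grip_force: 79.2
```

```bash
python3 -m creep '[[0.012,0,0,0,0.02],[0.012,0,0,0,0.02],[0.012,0,0,0,0.02],[0,0,0,0,0.02]]'
python3 -m creep '[[0.008,0,0,0,0.02],[0.008,0,0,0,0.02],[0.008,0,0,0,0.02],[0,0,0,0,0.02]]'
python3 -m creep '[[0.006,0,0,0,0.02],[0.006,0,0,0,0.02],[0,0,0,0,0.02]]'
```

```text
t: 8.17
position: [0.5174, -0.0044, 0.1107]
orientation: [179.9, -0.2, 16.5]
wrist_force: [0.6, 1.0, -4.2]
finger_gap: 0.0221
grip_force: 79.3
t: 8.5
position: [0.5395, 0.002, 0.1104]
orientation: [180.0, -0.1, 16.4]
wrist_force: [1.1, 0.0, -4.6]
finger_gap: 0.0224
grip_force: 79.3
t: 8.75
position: [0.5504, 0.0051, 0.1104]
orientation: [180.0, -0.1, 16.4]
wrist_force: [0.3, -0.6, -4.3]
finger_gap: 0.0226
grip_force: 79.3
```

```bash
python3 -m creep '[[0.006,0,0,0,0.02],[0.004,0,0,0,0.02],[0,0,0,0,0.02]]'
python3 -m creep '[[0.004,0,0,0,0.02],[0.004,0,0,0,0.02],[0.004,0,0,0,0.02],[0,0,0,0,0.02]]' 
python3 -m creep '[[0.006,0,0,0,0.02],[0.006,0,0,0,0.02],[0,0,0,0,0.02]]'
```

```text
t: 9.0
position: [0.5566, 0.0063, 0.1104]
orientation: [-179.9, 0.3, 16.3]
wrist_force: [-8.5, -1.2, 8.7]
finger_gap: 0.0224
grip_force: 81.0
t: 9.33
position: [0.5689, 0.01, 0.1104]
orientation: [-179.9, 0.2, 16.3]
wrist_force: [-5.7, -1.0, 4.5]
finger_gap: 0.022
grip_force: 80.4
t: 9.58
position: [0.5812, 0.0137, 0.1104]
orientation: [-180.0, 0.1, 16.3]
wrist_force: [-2.8, -1.1, 2.7]
finger_gap: 0.022
grip_force: 80.0
```

```bash
python3 -m creep '[[0.004,0,0,0,0.02],[0.004,0,0,0,0.02],[0,0,0,0,0.02]]'
python3 -m creep '[[0.002,0,0,0,0.02],[0,0,0,0,0.02]]'
python3 -m creep '[[0.002,0,0,0,0.02],[0,0,0,0,0.02]]'
```

```text
t: 9.83
position: [0.591, 0.0166, 0.1106]
orientation: [179.9, -0.2, 16.3]
wrist_force: [6.1, 1.2, -3.7]
finger_gap: 0.0228
grip_force: 79.4
t: 10.0
position: [0.5928, 0.0173, 0.1104]
orientation: [179.9, -0.1, 16.4]
wrist_force: [4.5, -0.3, -3.4]
finger_gap: 0.0223
grip_force: 79.2
t: 10.17
position: [0.5935, 0.0175, 0.1103]
orientation: [180.0, 0.0, 16.3]
wrist_force: [1.4, 0.2, -0.6]
finger_gap: 0.0223
grip_force: 79.6
```

```bash
python3 -m creep '[[0.001,0,0,0,0.02],[0,0,0,0,0.02],[0,0,0,0,0.02]]'
python3 -m creep '[[0.001,0,0,0,0.02],[0,0,0,0,0.02],[0,0,0,0,0.02]]'
```

```text
t: 10.42
position: [0.5937, 0.0176, 0.1103]
orientation: [-180.0, 0.1, 16.3]
wrist_force: [-3.5, -0.7, 1.8]
finger_gap: 0.0223
grip_force: 80.1
t: 10.67
position: [0.595, 0.018, 0.1103]
orientation: [-180.0, 0.0, 16.3]
wrist_force: [-3.7, -1.3, 2.5]
finger_gap: 0.0225
grip_force: 80.2
```

```bash
python3 -m creep '[[-0.001,0,0,0,0.02],[0,0,0,0,0.02],[0,0,0,0,0.02]]'
python3 -m creep '[[0,0,0,0,0.03],[0,0,0,0,0.06],[0,0,0,0,0.06],[0,0,0,0,0.06],[0,0,0,0,0.06]]'
python3 -m creep '[[0,0,-0.02,0,0.06],[0,0,-0.04,0,0.06],[0,0,-0.04,0,0.06],[0,0,0,0,0.06],[0,0,0,0,0.06]]'
python3 - <<'E'
from bench import *
from h import *
c=read_camera("wrist");np.savez("w3.npz",**c);t=read_camera("top");np.savez("t3.npz",**t)
p=state();print(p["position"],p["orientation"])
im=np.zeros((600,800,3),np.uint8)
im[:384,:512]=c["color"];im[:280,512:792]=cv2.resize(t["color"][165:285,200:320],(280,280),interpolation=cv2.INTER_CUBIC)
cv2.imwrite("pics/w3.png",np.uint8(255*(im[:384]/255.)**.6))
E
```

```text
t: 10.92
position: [0.5949, 0.018, 0.1103]
orientation: [180.0, -0.1, 16.4]
wrist_force: [0.5, -1.5, -0.7]
finger_gap: 0.0227
grip_force: 79.7
t: 11.33
position: [0.5945, 0.018, 0.1103]
orientation: [-180.0, -0.0, 16.3]
wrist_force: [0.2, -0.4, -0.6]
finger_gap: 0.06
grip_force: 0.0
t: 11.75
position: [0.5958, 0.0177, 0.2126]
orientation: [180.0, -0.3, 16.3]
wrist_force: [-0.2, 0.5, -0.5]
finger_gap: 0.0599
grip_force: 0.0
[0.59397339 0.01830303 0.20984228] [-1.79953290e+02  2.83016313e-02  1.63590141e+01]
```

View pics/w3.png

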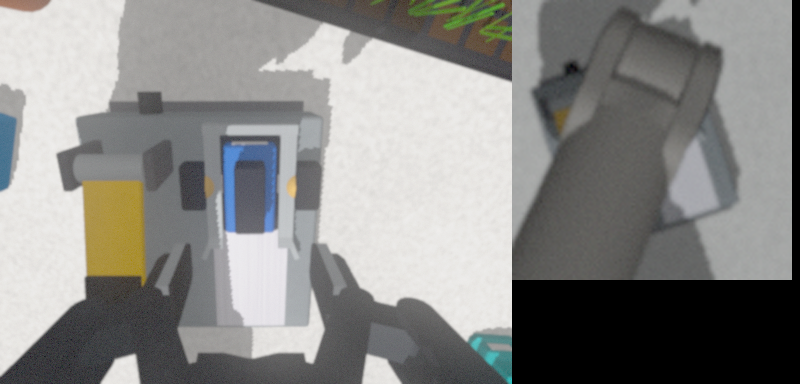

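Battery sits home, with the nubs (row 187) level with its middle. Next I move to the paddle.

```bash
python3 -m creep '[[-0.0214,-0.0258,0,0,0],[-0.0214,-0.0258,0,0,0],[-0.0214,-0.0258,0,0,0],[-0.0214,-0.0258,0,0,0],[0,0,0.02,0,0],[0,0,0.017,0,0],[0,0,0,0,0],[0,0,0,0,0],[0,0,0,0,0]]' 40
python3 - <<'E'
from bench import *
from h import *
p=state();print(p["position"],p["orientation"],p["finger_gap"],p["wrist_force"])
s=read_camera("scene");np.savez("s4.npz",**s);t=read_camera("wrist")
im=np.zeros((600,800,3),np.uint8)
im[:384,:512]=t["color"];im[:288,512:]=cv2.resize(s["color"][145:217,250:322],(288,288),interpolation=cv2.INTER_CUBIC)
cv2.imwrite("pics/p1.png",np.uint8(255*(im[:384]/255.)**.6))
E
```

```text
t: 12.6
position: [0.4835, 0.0919, 0.1735]
orientation: [180.0, 0.0, 16.2]
wrist_force: [0.3, -0.8, 0.9]
finger_gap: 0.0001
grip_force: 0.0
[0.48347134 0.09189912 0.17349357] [1.79956589e+02 2.50620720e-02 1.62384656e+01] 0.00011356039727537437 [ 0.3224183  -0.82017996  0.86882934]
```

View pics/p1.png

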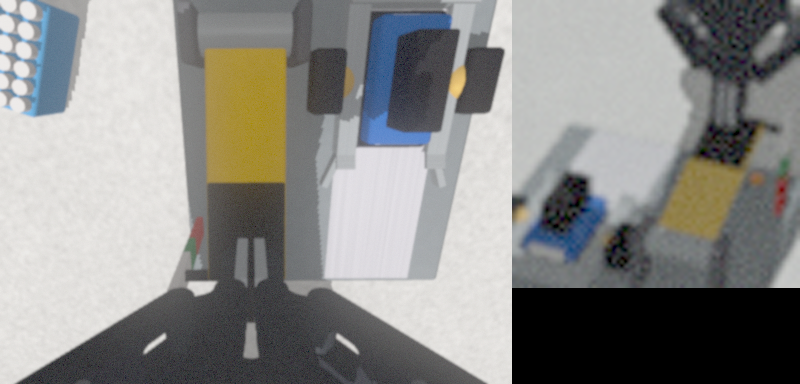

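Closed fingers are over the black pad, between rows 183 and 280. The pointer (197,275) is above the green band on the post at (192,245).

```bash
python3 -m creep '[[0,0,0.008,0,0],[0,0,0.004,0,0],[0,0,0.004,0,0],[0,0,0,0,0],[0,0,0,0,0]]'
python3 -m creep '[[0,0,0.004,0,0],[0,0,0.004,0,0],[0,0,0.004,0,0],[0,0,0.003,0,0],[0,0,0.003,0,0],[0,0,0,0,0],[0,0,0,0,0]]'
```

```text
t: 13.12
position: [0.4832, 0.0925, 0.1572]
orientation: [180.0, 0.0, 16.3]
wrist_force: [-0.4, -0.8, 2.7]
finger_gap: -0.0001
grip_force: 1.2
t: 13.7
position: [0.4828, 0.0928, 0.1391]
orientation: [-180.0, 0.1, 16.3]
wrist_force: [-1.9, 0.3, 4.8]
finger_gap: -0.0001
grip_force: 2.2
```

```bash
python3 -m creep '[[0,0,0.003,0,0],[0,0,0.002,0,0],[0,0,0,0,0],[0,0,0,0,0],[0,0,0,0,0],[0,0,0,0,0]]'
python3 - <<'E'
from bench import *
from h import *
s=read_camera("scene");t=read_camera("wrist");p=state();print(p["position"],p["wrist_force"])
im=np.zeros((400,800,3),np.uint8)
im[:,:400]=cv2.resize(t["color"][190:290,150:250],(400,400),interpolation=cv2.INTER_CUBIC);im[:,400:]=cv2.resize(s["color"][160:210,290:340],(400,400),interpolation=cv2.INTER_CUBIC)
cv2.imwrite("pics/p2.png",np.uint8(255*(im/255.)**.6))
for z in(.097,.107,.117): print(z)
E
```

```text
t: 14.2
position: [0.4831, 0.0928, 0.1344]
orientation: [-180.0, 0.0, 16.3]
wrist_force: [-3.4, -1.5, 5.8]
finger_gap: 0.0001
grip_force: 2.6
[0.48307728 0.09279245 0.1343977 ] [-3.4607235  -1.3126604   4.45115542]
0.097
0.107
0.117
```

View pics/p2.png

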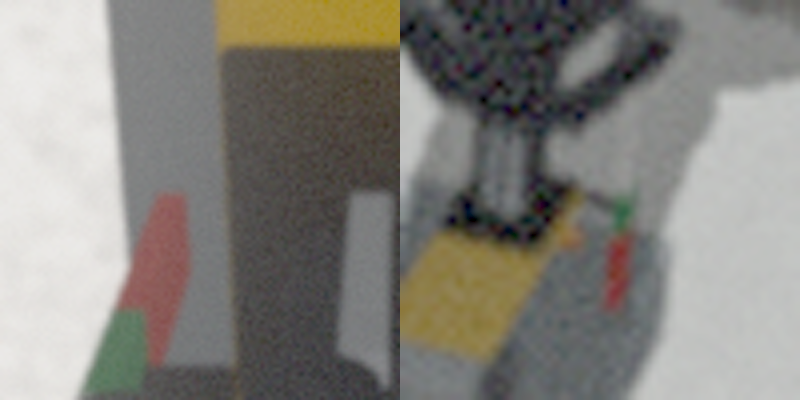

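The pointer (about 612,203 in the crop) meets the middle of the green band, and the fingertips are at 115 mm, which matches the run height.

```bash
python3 -c "
from bench import *
print(sign_off())"
```

```text
the job is handed in; nothing more can be done
None
```

The battery is in the shoe (the nubs snapped in and it sits home in the wrist picture), and I signed off at about 14 s with the closed fingertips holding the paddle level and its pointer on the green band; the tray, rack and pot were not touched.

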